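Load the numbered tins into the presentation tray

ROBOT

A 7-joint arm with a two-finger parallel gripper is mounted at the origin on the work surface. World frame = base frame: x ahead of the robot, y to its left, z up, the work surface at z = 0. Lengths are in m, angles in degrees, forces in N, time in s.
With the tool pointing down it reaches from about 0.4 to 0.85 m from the base axis. Payload 4.5 kg.
Tool frame: the origin (TCP) lies midway between the tips of the shut fingers; the grasp point (between the pads) lies 19 mm behind it; z points along the fingers, y is the line along which they close (so a half turn about z gives the same grasp; the last joint's range is limited). The gripper opens to 88 mm and grips with 3 to 60 N. Pads are 18 mm wide; open, the fingers measure 123 mm over their backs; the gripper's body (75 mm by 187 mm) begins 45 mm behind the grasp point.
Start: joints at [-62.349, 39.483, -11.15, 89.685, 9.013, 51.709, -12.324], TCP at [0.271, 0.563, 0.239] pointing down, gripper open.
Joint ranges: [-172.22, 172.22], [-26.19, 119.32], [-84.43, 86.54], [7.71, 146.69], [-57.33, 237.33], [2.42, 119.75], [-152.13, 152.13]. Speed limits (degrees/s): [147.25, 147.25, 180, 180, 180, 180, 180].

INTERFACE

Orientations are given as a 3x3 rotation matrix whose columns are the frame's x, y, z axes.
In Python, from workcell import robot gives the robot as it stands. Calls block until the motion is done:
- robot.reach(position, orientation): joint-space move of the TCP to a pose.
- robot.line_to(position, rot=None, v=0.15, max_force=None): straight line of the TCP; rot=None keeps the orientation; v is the mean speed in m/s. With max_force (N) it stops when the force on the tool has changed by that much, and returns True; else False.
- robot.goto_joints(angles): joint-space move.
- robot.ungrasp() and robot.close_gripper(f_grip=None): open the fingers fully, or close them until they stop; f_grip is the grip in N (None keeps the last).
- robot.pause(seconds).
- robot.ik(position, orientation): joint angles nearest the present ones, or None.
- robot.observe(): the state.
- robot.read_camera(name): name is "scene" or "side" or "wrist"; returns a dict with "img" (480x640x3 uint8, blue, green, red), "range_z" (480x640 float32, m along the optical axis (not along the pixel's ray), 0 where there is no reading), "camera_matrix" (3x3 intrinsics, pixels), "dist" ([k1, k2, p1, p2, k3] as OpenCV has them; the pictures are not rectified), "rvec" (rotation vector, rad) and "tvec" (3), from world to camera coordinates, as OpenCV has them. Camera axes: x right, y down, z forward; pixel columns grow to the right and rows downward; lengths in m; the calibration is good to about 2 mm. A picture is of the moment at which its call begins.
A pose or a line that the arm cannot do raises robot.PlanningError and nothing moves.
- robot.close_job(): hands the job in; it is judged then, once.
The state is a dict: "t": time; "qpos": joint angles; "joint_velocities": joint speeds; "joint_efforts": joint torques, N m; "ee_pos": TCP position; "tcp_rot": TCP orientation; "force": force on the tool from outside, world axes, zero at the start; "ft_torque": the same for the moment, N m; "grip_width": finger opening in m; "grip_force": force on a finger pad.
Only numpy, scipy, OpenCV 4.12 (cv2) and the standard library are available. Lean on these libraries where they do the work, as an engineer would, in place of code of your own. Each camera call takes 0.05 s, during which the arm holds its last target. There are 200 camera calls.

TASK

Take the cake server off the presentation tray and lay it flat on the grey serving board. Then fill the tray's numbered pockets in order, with the tins upright: first the round tin in the pocket marked with one dot, next the square tin in the pocket with two dots, last the oblong tin in the pocket with three dots. Set everything down gently, without dropping or tipping it, let go of each thing before fetching the next, and leave everything else on the counter where it is.

Things in the scene. Friction and masses are not known exactly. Their poses are not given: they have to be found in the camera images.
- tray: dark wooden tray fixed to the counter: three equal open pockets in a row along its y axis, centres 89 mm apart; walls 5 mm thick, rim 30 mm above the counter; outside 94 mm in x, 272 mm in y, plus an 8 mm high ledge on its +x side (to x = 89 mm) that carries the dot plaques. Origin: on the counter under the middle pocket's centre. Turned by up to 15 degrees
- pocket_1 (a point): the pocket of the tray that is marked with one dot. This point is the centre of the pocket's floor; axes as the tray's. The inside is 84 x 84 mm and 24 mm deep (floor 6 mm above the counter, rim 30 mm above it)
- pocket_2 (a point): the pocket of the tray that is marked with two dots. This point is the centre of the pocket's floor; axes as the tray's. The inside is 84 x 84 mm and 24 mm deep (floor 6 mm above the counter, rim 30 mm above it)
- pocket_3 (a point): the pocket of the tray that is marked with three dots. This point is the centre of the pocket's floor; axes as the tray's. The inside is 84 x 84 mm and 24 mm deep (floor 6 mm above the counter, rim 30 mm above it)
- dots_1: white sloping plaque, 72 x 30 mm, with one black dot 17 mm wide, fixed on the tray's ledge (top below 30 mm) beside the pocket it numbers; which pocket carries which number changes from run to run. Origin: underside centre, 70 mm in +x (tray axes) from its pocket's centre
- dots_2: white sloping plaque, 72 x 30 mm, with two black dots 17 mm wide, fixed on the tray's ledge (top below 30 mm) beside the pocket it numbers; which pocket carries which number changes from run to run. Origin: underside centre, 70 mm in +x (tray axes) from its pocket's centre
- dots_3: white sloping plaque, 72 x 30 mm, with three black dots 17 mm wide, fixed on the tray's ledge (top below 30 mm) beside the pocket it numbers; which pocket carries which number changes from run to run. Origin: underside centre, 70 mm in +x (tray axes) from its pocket's centre
- server: cake server, 190 mm long, 120 g, lying flat across the tray's rim at the start. Light wooden handle 22 mm wide, 18 mm high, from x = -95 mm to 0; steel neck 14 mm wide, then flat steel blade 46 mm wide, 3 mm thick, to x = +95 mm. Origin: middle of its length, on its underside; x towards the blade's tip, z up. It balances near the origin
- server_handle (a point): good place to grip the server: in the handle, 22 mm behind the origin, 9 mm above its underside
- board: grey rectangular serving board, 140 mm (x) by 250 mm (y), 12 mm thick, fixed on the counter on the robot's left. Origin: centre of its underside
- round_tin: upright round tin of bare metal, 60 mm across, 80 mm tall. Origin: centre of its underside, z up its axis
- square_tin: upright tin of bare metal with a square plan, 56 x 56 mm, 105 mm tall. Origin: centre of its underside, x and y normal to its sides
- oblong_tin: upright tin of bare metal with an oblong plan, 40 mm in its x and 74 mm in its y, 75 mm tall. Origin: centre of its underside
- tart: bystander: tart 96 mm across and 36 mm high on a white card 120 mm square. Origin: underside
- small_cake: bystander: dark little cake 72 mm across and 44 mm high on a 90 mm card. Origin: underside
- price_card_a: bystander: small tilted price card, 85 mm wide and 55 mm high, right-hand side. Origin: underside
- price_card_b: bystander: the same kind of price card, far side, beyond the tray. Origin: underside
- jam_jar: bystander: amber glass jar with a brass cap, 62 mm across, 85 mm high, near the tins. Origin: underside
- cup: bystander: white mug 76 mm across, 62 mm high. Origin: underside
- brush: bystander: pastry brush 170 mm long lying on the far right. Origin: its underside
Things that resemble listed ones, but are neither listed nor needed, are in the scene too. What is shaped like the oblong_tin but red is not meant.

How it is judged:
By the outcome, as a careful person would: the job done as asked, in the order asked, and still so for the second after the job is handed in, with the robot touching nothing.
It also fails if it takes over 70 s, if anything falls off the work surface, if the arm or the gripper's body presses on something with over 40 N, if the wrist force passes 120 N, or if a joint passes its speed limit or range.

## Working session

There is one attempt and no reset: what is moved stays moved. The work goes in short steps, each a Python script; the robot and the scene stay as the last script left them, time stands still between calls to the robot, and variables do not carry over. Pictures are saved under pics/ and viewed, at most 10 in all, crops included, and the job is handed in when it is done.

```bash
ls; mkdir -p pics
cat > h.py <<'E'
import numpy as np, cv2
from workcell import robot
def cam(n,save=None):
    c=robot.read_camera(n)
    if save: cv2.imwrite('pics/'+save,c['img'])
    return c
def rays(c,px):
    R=cv2.Rodrigues(np.array(c['rvec'],float))[0]; t=np.array(c['tvec'],float).ravel()
    u=cv2.undistortPoints(np.array(px,float).reshape(-1,1,2),np.array(c['camera_matrix']),np.array(c['dist'])).reshape(-1,2)
    return -R.T@t, np.c_[u,np.ones(len(u))]@R   # dirs with unit depth
def onplane(c,px,z):
    o,d=rays(c,px); return o+d*((z-o[2])/d[:,2])[:,None]
def cloud(c):
    v,u=np.mgrid[0:480,0:640]; o,d=rays(c,np.c_[u.ravel(),v.ravel()])
    r=c['range_z'].ravel().astype(float); P=o+d*r[:,None]; P[r<=0]=np.nan
    return P.reshape(480,640,3)
def down(deg):  # tool down; tool x axis (perp. to closing) at yaw deg
    a=np.radians(deg); x=np.array([np.cos(a),np.sin(a),0]); z=np.array([0,0,-1.]); return np.c_[x,np.cross(z,x),z]
E
python3 - <<'E'
from h import *
import pickle
cs={n:cam(n,n+'0.png') for n in('scene','side','wrist')}
pickle.dump(cs,open('c0.pkl','wb'))
for n,c in cs.items(): print(n,rays(c,[[320,240]]),(c['range_z']>0).mean())
E
```

```text
pics
scene (array([ 1.41717954, -0.0949125 ,  0.62763425]), array([[-0.83199062,  0.01861172, -0.55453418]])) 0.9961360677083333
side (array([ 0.08371105, -0.84823772,  0.6336894 ]), array([[ 0.40965225,  0.74186268, -0.5308872 ]])) 0.99591796875
wrist (array([0.20343311, 0.59646677, 0.38379957]), array([[ 0.26146536, -0.12075147, -0.95765054]])) 0.996044921875
```

View pics/scene0.png

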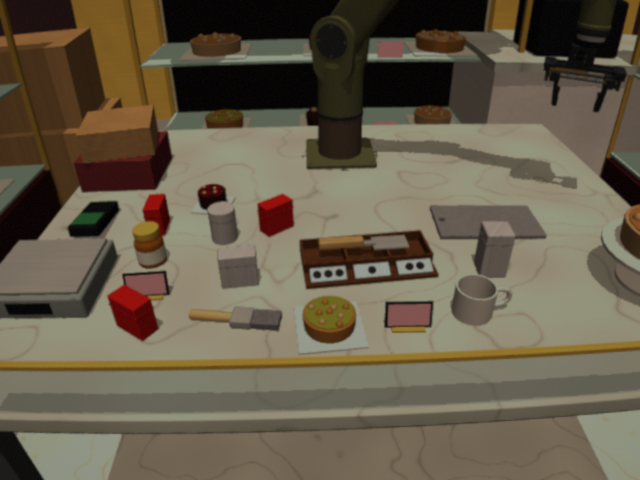

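View pics/side0.png

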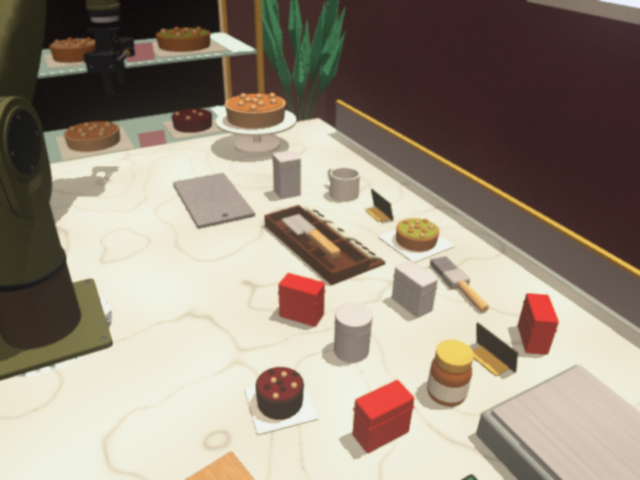

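The scene view shows:
- The tray at (367,257), with the server across it. The dots appear to be 3 at (328,273), 1 at (372,269) and 2 at (413,266).
- The board at (487,221).
- Bare-metal tins at (222,222) round, (238,267) low and wide, and (494,250) tall.
- Red lookalikes at (276,215), (156,214) and (133,312), and a scale at (55,275).

The brush at (235,318) resembles the server but isn't on the tray. The side view agrees.

Run:
```python
from h import *
import pickle
cs=pickle.load(open('c0.pkl','rb'))
C={n:cloud(cs[n]) for n in('scene','side')}
for n,P in C.items():
    m=np.isfinite(P[...,2])&(abs(P[...,2])<.01)&(P[...,0]>.3)&(P[...,0]<.8)&(abs(P[...,1])<.4); print(n,'counter',np.median(P[m][:,2]))
seeds={'scene':dict(round=(222,222),low=(238,267),tall=(494,250)),'side':dict(round=(352,332),low=(414,290),tall=(287,174))}
for n in seeds:
  P=C[n]
  for k,s in seeds[n].items():
    p0=P[s[1],s[0]]; q=P.reshape(-1,3); q=q[np.hypot(*(q[:,:2]-p0[:2]).T)<.075]; q=q[q[:,2]>.02]
    zt=np.percentile(q[:,2],97); t=q[q[:,2]>zt-.006]
    r=cv2.minAreaRect((t[:,:2]*1000).astype(np.float32)); print(n,k,'top z',round(zt,4),'rect',np.round(r[0],1),np.round(r[1],1),round(r[2],1))
# board, tray: heights
for n,s in(('scene',(487,221)),('side',(212,200))):
  print(n,'board',C[n][s[1],s[0]])
for n,s in(('scene',(340,243)),('side',(325,243)),('scene',(390,242)),('side',(297,226))): print(n,'server',C[n][s[1],s[0]])
im=cs['scene']['img']
a=cv2.resize(im[220:300,285:450],None,fx=4.8,fy=4.8,interpolation=3)[:,:792]
b=np.hstack([cv2.resize(im[195:295,200:275],None,fx=2,fy=2,interpolation=3),cv2.resize(im[215:315,470:520],None,fx=2,fy=2,interpolation=3)])
b=cv2.copyMakeBorder(b,0,0,0,a.shape[1]-b.shape[1],cv2.BORDER_CONSTANT)
cv2.imwrite('pics/crop1.png',np.vstack([a,b]))
```

```text
scene counter -0.0003859481367990414
side counter 0.0008941849965162785
scene round top z 0.0802 rect [ 456.3 -292.7] [61.2 57.7] 23.3
scene low top z 0.0763 rect [ 619.3 -240.1] [41.6 70.9] 8.1
scene tall top z 0.1048 rect [605.1 274. ] [56.2 61.4] 88.1
side round top z 0.082 rect [ 453.7 -293.9] [60.  58.6] 37.1
side low top z 0.077 rect [ 616.9 -241.7] [42.8 75.2] 7.5
side tall top z 0.1078 rect [603.6 273.9] [60.  57.7] 86.3
scene board [0.57598955 0.26283061 0.10246912]
side board [0.41351272 0.30180521 0.01288218]
scene server [ 0.55182134 -0.03374827  0.04197618]
side server [ 0.53905079 -0.04490578  0.04829994]
scene server [0.53747418 0.07448699 0.03138717]
side server [0.52744391 0.06037387 0.03590291]
```

View pics/crop1.png

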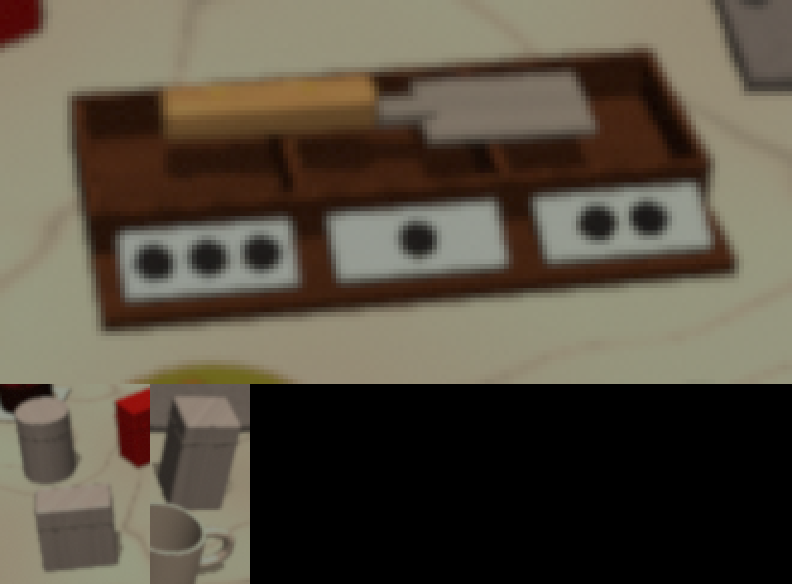

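The crop confirms the choices:
- **Plaques:** 3 dots at -y, 1 dot in the middle, 2 dots at +y.
- **Round tin:** (222,222), a cylinder.
- **Oblong tin:** (238,267), bare metal, 42x74x76 mm. The other tins of that shape are red.
- **Square tin:** (494,250), about 57x58x105 mm.

Next I'll look from the wrist above the tray and the board.

Run:
```python
from h import *
import pickle
s=robot.observe(); print(np.round(s['tcp_rot'],3))
for y in range(-180,180,30):
    print(y,[None if (q:=robot.ik([a,b,z],down(y))) is None else int(q[6]) for a,b,z in((.55,0,.3),(.41,.3,.1),(.45,-.29,.15),(.61,-.24,.15),(.604,.274,.15))])
```

```text
[[-0.901  0.434 -0.   ]
 [ 0.434  0.901 -0.001]
 [-0.    -0.001 -1.   ]]
-180 [72, 25, 82, 81, 44]
-150 [97, 45, 107, 107, 68]
-120 [121, 66, 134, 133, 92]
-90 [145, 88, -96, -119, 117]
-60 [-101, 112, -66, -89, 143]
-30 [-80, 137, -36, -59, -106]
0 [-74, -98, -47, -52, -93]
30 [-51, -77, -26, -30, -71]
60 [-26, -59, -6, -9, -50]
90 [-2, -42, 14, 12, -26]
120 [22, -19, 35, 34, -2]
150 [47, 2, 58, 57, 21]
```

Run:
```python
from h import *
import pickle
robot.reach([.50,.24,.33],down(95)); a=cam('wrist','wA.png'); t=robot.observe()['t']
robot.reach([.56,-.02,.33],down(95)); b=cam('wrist','wB.png')
robot.line_to([.56,-.06,.30],v=.2); c=cam('wrist')
pickle.dump([a,b,c],open('c1.pkl','wb')); print(t,robot.observe()['t'],a['camera_matrix'][0])
cv2.imwrite('pics/wAB.png',cv2.resize(np.hstack([a['img'],b['img']]),(800,300),interpolation=cv2.INTER_AREA))
```

```text
1.7083 3.25 [358.76359768   0.         318.02074666]
```

View pics/wAB.png

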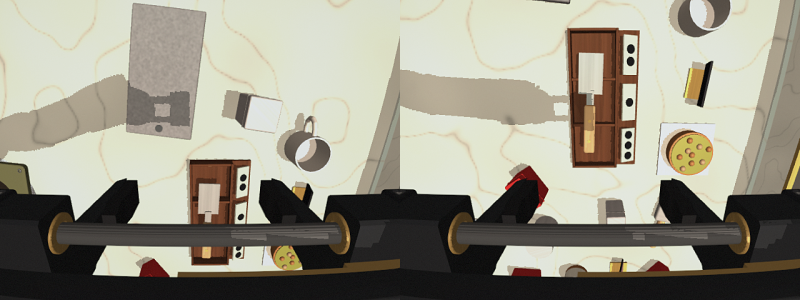

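Wrist view A (left half) shows the board at about (262,115) in full-image pixels and the square tin at about (418,178). View B shows the tray at about (326,155) with the server handle at (301,200); the plaques match the crop.

Run:
```python
from h import *
import pickle
A,B,D=pickle.load(open('c1.pkl','rb'))
def comp(m,px):
    m=cv2.morphologyEx(m.astype(np.uint8),cv2.MORPH_OPEN,np.ones((3,3)))
    n,l=cv2.connectedComponents(m); return l==l[px[1],px[0]]
def rect(c,m,z):
    k=max(cv2.findContours(m.astype(np.uint8),cv2.RETR_EXTERNAL,cv2.CHAIN_APPROX_NONE)[0],key=cv2.contourArea)
    r=cv2.minAreaRect((onplane(c,k.reshape(-1,2),z)[:,:2]*1000).astype(np.float32)); return [np.round(r[0],1),np.round(r[1],1),round(r[2],1)]
for c,n in((B,'B'),(D,'D'),(A,'A')):
    P=cloud(c); hsv=cv2.cvtColor(c['img'],cv2.COLOR_BGR2HSV); H,S,V=[hsv[...,i].astype(int) for i in range(3)]
    X,Y,Z=P[...,0],P[...,1],P[...,2]
    cnt=(abs(Z)<.008)&(abs(X-.55)<.2); print(n,'counter z',np.nanmedian(Z[cnt]))
    if n!='A':
        roi=(abs(X-.56)<.07)&(abs(Y-.02)<.16)
        h=roi&(S>70)&(H>10)&(H<25)&(V>120)&(Z>.036)
        print(' handle',h.sum(),np.nanpercentile(Z[h],[5,50,95]),rect(c,h,np.nanmedian(Z[h])))
        bl=roi&(S<60)&(Z>.025)&(Z<.05)&(X<.585)&(Y>.02)
        print(' blade',bl.sum(),np.nanpercentile(Z[bl],[5,50,95]),rect(c,bl,np.nanmedian(Z[bl])))
        tr=roi&(S>60)&(V<140)&(Z>.024)&(Z<.037)&~h
        print(' rim',tr.sum(),np.nanpercentile(Z[tr],[5,50,95])); q=P[tr]; r=cv2.minAreaRect((q[:,:2]*1000).astype(np.float32)); print(' rim rect',r)
        dots=roi&(V<60)&(S<80)&(Z>.005)
    else:
        b=(Z>.006)&(Z<.025)&(Y>.15)&(X>.3)&(X<.54); print(' board',b.sum(),np.nanpercentile(Z[b],[5,50,95]),rect(c,b,np.nanmedian(Z[b])))
        t=(Z>.095)&(Z<.12)&(abs(X-.604)<.06)&(abs(Y-.274)<.06); print(' tall',t.sum(),np.nanmedian(Z[t]),rect(c,t,np.nanmedian(Z[t])))
```

```text
B counter z -4.3297065413117064e-05
 handle 1822 [0.04579635 0.04799813 0.41501752] [array([542.9, -29.7]), array([21.5, 93. ]), 3.2]
 blade 2704 [0.03134875 0.03292115 0.03563479] [array([537.2,  66. ]), array([45.1, 92.4]), 4.0]
 rim 2938 [0.0255025  0.0295573  0.03113749]
 rim rect ((556.7568969726562, 22.190902709960938), (115.88314056396484, 270.0378723144531), 5.288392066955566)
D counter z -1.2010685144780986e-05
 handle 2157 [0.0458213  0.04808035 0.38496709] [array([542.8, -29.9]), array([21.1, 94.3]), 3.0]
 blade 3346 [0.03151187 0.03301409 0.03577655] [array([537.2,  66.4]), array([45.3, 92.1]), 3.9]
 rim 3195 [0.02530421 0.02958537 0.03116266]
 rim rect ((556.9532470703125, 20.058547973632812), (115.5193099975586, 267.6327819824219), 5.1581878662109375)
A counter z -0.00019434385684674593
 board 23404 [0.01034877 0.0118851  0.01338955] [array([420.4, 327.4]), array([249.4, 140.2]), 88.0]
 tall 2898 0.10457522660479354 [array([602.2, 277.9]), array([56.3, 57.4]), 86.6]
```

Heights agree in both views: rim 30 mm, handle top 48 mm, blade 33 mm, board 12 mm. The open fingers (123 mm) don't fit inside the pocket, so I'll grip the handle with the tips just above the rim.

Run:
```python
from h import *
R=down(93.3); g=np.array([.5414,-.0044])
robot.reach([*g,.10],R); 
print(robot.line_to([*g,.0335],v=.12,max_force=8), robot.observe()['ee_pos'])
robot.close_gripper(25); s=robot.observe(); print(s['grip_width'],s['grip_force'],s['t'],s['force'])
if s['grip_width']>.015:
    robot.line_to([*g,.05],v=.05); c=cam('wrist','grip.png'); 
    s=robot.observe(); print(s['grip_width'],s['grip_force'],s['ee_pos'],s['force'])
    P=cloud(c); m=(abs(P[...,0]-.537)<.018)&(P[...,1]>.03)&(P[...,1]<.12)&(P[...,2]>.036)
    q=P[m]; print('blade z fit',m.sum(),np.polyfit(q[:,1],q[:,2],1),np.median(q,0))
```

```text
False [ 0.54205377 -0.00458469  0.03417209]
0.02174284350217955 24.9937704205513 5.8 [ 0.13686057  0.66378611 -0.17437319]
0.02215480693946917 24.993027448654175 [ 0.54145516 -0.00436359  0.05014489] [-0.57176409 -0.91594932 -1.61678605]
blade z fit 18750 [-0.0230307   0.05167308] [0.53721427 0.07640121 0.04971467]
```

Run:
```python
from h import *
import pickle
robot.line_to([.5414,-.0044,.15],v=.2)
R=down(88); p=np.array([.4192,.305])
robot.reach([*p,.12],R)
robot.line_to([*p,.03],v=.12)
print(robot.line_to([*p,.0150],v=.03,max_force=3), robot.observe()['ee_pos'],robot.observe()['force'])
robot.pause(.2); robot.ungrasp(); robot.line_to([*p,.12],v=.2)
robot.reach([.50,.20,.33],down(95)); a=cam('wrist')
robot.reach([.56,-.02,.33],down(95)); b=cam('wrist','tray.png')
robot.line_to([.55,-.06,.30],v=.2); c=cam('wrist')
robot.reach([.54,-.33,.36],down(95)); d=cam('wrist'); e=cam('scene','scene1.png')
pickle.dump([a,b,c,d,e],open('c2.pkl','wb')); print(robot.observe()['t'])
cv2.imwrite('pics/w2.png',cv2.resize(np.vstack([np.hstack([a['img'],b['img']]),np.hstack([d['img'],e['img']])]),(800,600),interpolation=cv2.INTER_AREA))
for n,cc in(('b',b),('c',c)):
    P=cloud(cc); hsv=cv2.cvtColor(cc['img'],cv2.COLOR_BGR2HSV).astype(int)
    m=(abs(P[...,0]-.55)<.08)&(abs(P[...,1]-.02)<.17)&(P[...,2]>.0275)&(P[...,2]<.034)&(hsv[...,1]>60)
    q=P[m][:,:2]*1000
    for ang in(3,4,5,6,7):
        t=np.radians(ang); ex=np.array([np.cos(t),np.sin(t)]); ey=np.array([-ex[1],ex[0]])
        x,y=q@ex,q@ey
        hx=np.histogram(x,np.arange(x.min(),x.max()+2,2))[0]
        print(n,ang,'x',np.percentile(x,[0.3,99.7]).round(1),'y',np.percentile(y,[0.3,99.7]).round(1),'sharp',np.sort(hx)[-6:])
P=cloud(a); m=(P[...,2]>.02)&(P[...,2]<.06)&(P[...,0]>.35)&(P[...,0]<.49)&(P[...,1]>.2); q=P[m]; print('server on board',cv2.minAreaRect((q[:,:2]*1000).astype(np.float32)),np.percentile(q[:,2],[5,50,95]))
P=cloud(d)
for k,x0,y0,z in(('round',.455,-.293,.08),('low',.618,-.241,.076)):
    m=(abs(P[...,2]-z)<.006)&(abs(P[...,0]-x0)<.06)&(abs(P[...,1]-y0)<.06); q=P[m]; print(k,m.sum(),np.median(q[:,2]),cv2.minAreaRect((q[:,:2]*1000).astype(np.float32)),cv2.minEnclosingCircle((q[:,:2]*1000).astype(np.float32)))
```

```text
True [0.41909829 0.30503398 0.01538081] [-0.01779818  0.25289825  5.48973581]
15.2
b 3 x [495.6 598.7] y [-142.8  129.4] sharp [143 144 177 183 190 190]
b 4 x [497.3 596.5] y [-152.2  119.3] sharp [182 192 218 226 240 265]
b 5 x [498.5 594.1] y [-161.9  109.3] sharp [137 157 314 323 346 347]
b 6 x [498.5 593.5] y [-171.4   99.6] sharp [125 172 352 354 357 374]
b 7 x [495.9 595. ] y [-181.    90.3] sharp [165 166 235 267 276 277]
c 3 x [495.4 597.5] y [-143.4  125.7] sharp [189 194 202 213 220 223]
c 4 x [497.2 595.4] y [-152.4  115.6] sharp [210 218 277 305 318 333]
c 5 x [498.6 593.1] y [-161.4  105.7] sharp [166 171 399 403 428 429]
c 6 x [498.5 593.4] y [-171.1   96.6] sharp [204 229 372 415 431 436]
c 7 x [495.9 594.9] y [-181.    87.7] sharp [198 204 252 323 325 328]
server on board ((418.4403076171875, 292.16339111328125), (120.72809600830078, 22.63188362121582), 88.50729370117188) [0.02604748 0.02951553 0.03108183]
round 2069 0.07975106648080027 ((454.3393859863281, -291.2121887207031), (59.281368255615234, 58.019168853759766), 4.213037967681885) ((454.0109558105469, -290.9943542480469), 30.41865348815918)
low 2226 0.07463854939185041 ((617.2443237304688, -239.08457946777344), (40.986175537109375, 74.02705383300781), 6.871047496795654) ((616.871337890625, -239.0446014404297), 40.39183807373047)
```

View pics/w2.png

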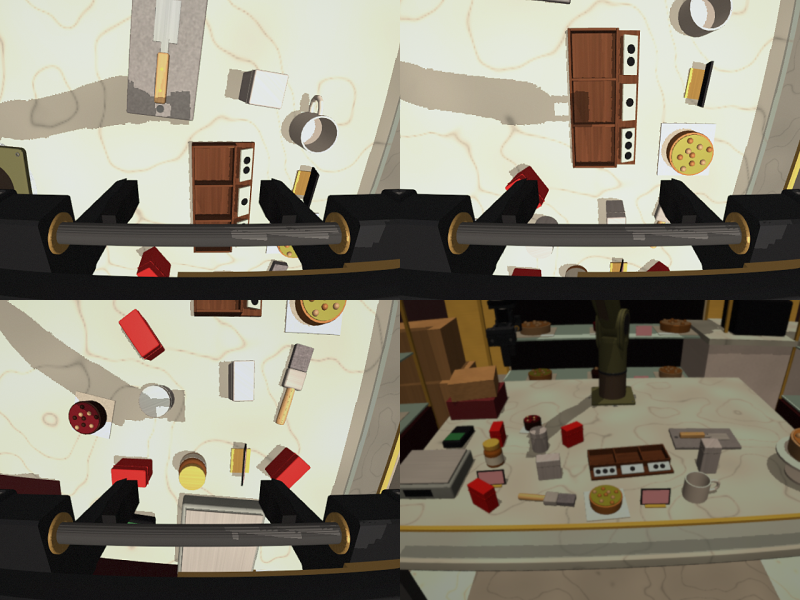

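The server lies on the board. The tray is clear at (546.4, 21.5) mm, yaw about 5.6°. Next I'll check finger clearance around each tin and refine the square tin's pose.

Run:
```python
from h import *
import pickle
a,b,c,d,e=pickle.load(open('c2.pkl','rb'))
P=cloud(a); m=(abs(P[...,2]-.105)<.006)&(abs(P[...,0]-.603)<.06)&(abs(P[...,1]-.277)<.06); q=P[m]
r=cv2.minAreaRect((q[:,:2]*1000).astype(np.float32)); print('square',m.sum(),np.median(q[:,2]),r)
sq=np.array(r[0])/1000
allp=np.vstack([cloud(x)[::1].reshape(-1,3) for x in pickle.load(open('c0.pkl','rb')).values() ]+[cloud(d).reshape(-1,3)[:640*300]])
def clear(n,p,yaw,tz,rad):
    t=np.radians(yaw); ex=np.array([np.cos(t),np.sin(t)]); ey=np.array([-ex[1],ex[0]])
    w=allp[:,:2]-p; x,y,z=abs(w@ex),abs(w@ey),allp[:,2]
    o=(np.hypot(*w.T)>rad)
    f=o&(z>tz-.006)&(z<.2)&(x<.014)&(y<.12); g=o&(z>tz+.06)&(z<.2)&(x<.042)&(y<.10)
    print(n,yaw,'finger-line nearest',np.sort(y[f])[3:4].round(3) if f.sum()>3 else None,'body pts',g.sum())
for y in (65,80,95,110,125,150): clear('round',np.array([.4542,-.2916]),y,.034,.040)
for y in (86.6,): clear('square',sq,y,.052,.048)
for y in (96.9,): clear('oblong',np.array([.6172,-.2393]),y,.034,.046)
```

```text
square 3101 0.10464562874946115 ((603.8683471679688, 277.4954833984375), (55.71227264404297, 57.0501823425293), 87.42507934570312)
round 65 finger-line nearest None body pts 0
round 80 finger-line nearest None body pts 0
round 95 finger-line nearest None body pts 0
round 110 finger-line nearest None body pts 0
round 125 finger-line nearest None body pts 0
round 150 finger-line nearest None body pts 0
square 86.6 finger-line nearest [0.118] body pts 0
oblong 96.9 finger-line nearest None body pts 0
```

```bash
cat >> h.py <<'E'
def pick(p,yaw,z,wmin,wmax,f=30):
    p=np.array(p); robot.reach([*p,.17],down(yaw)); robot.line_to([*p,z],v=.15,max_force=10)
    robot.close_gripper(f); s=robot.observe(); print('pick',s['grip_width'],s['ee_pos'],s['t'])
    assert wmin<s['grip_width']<wmax
    robot.line_to([*p,z+.02],v=.06); robot.line_to([*p,.19],v=.2); print('held',robot.observe()['grip_width'])
def place(p,yaw,z):
    p=np.array(p); robot.reach([*p,.19],down(yaw)); robot.line_to([*p,z+.03],v=.15)
    s=robot.line_to([*p,z-.003],v=.035,max_force=4); print('place',s,robot.observe()['ee_pos'])
    robot.pause(.15); robot.ungrasp(); robot.line_to([*p,z+.04],v=.1); robot.line_to([*p,.24],v=.25); print('t',robot.observe()['t'])
E
python3 - <<'E'
from h import *
pick([.4542,-.2916],95.6,.034,.055,.065)
place([.5464,.0215],95.6,.040)
robot.reach([.56,-.02,.33],down(95)); c=cam('wrist','p1.png'); P=cloud(c)
q=P[(P[...,2]>.075)&(P[...,2]<.11)&(abs(P[...,0]-.546)<.06)&(abs(P[...,1]-.02)<.08)]
print(np.median(q[:,2]),cv2.minEnclosingCircle((q[:,:2]*1000).astype(np.float32)))
E
```

```text
pick 0.05887698829313427 [ 0.4543224  -0.29164642  0.03429729] 17.6583
held 0.05923678859994816
place True [0.54603464 0.02148593 0.04021058]
t 24.0417
0.08584003573846746 ((546.6773071289062, 22.072038650512695), 30.091773986816406)
```

The round tin is centred and its top is at 86 mm, so it stands on the pocket floor. Square tin next.

Run:
```python
from h import *
pick([.6038,.2775],87.2,.052,.050,.062)
place([.5377,.1101],95.6,.058)
robot.reach([.56,-.0,.36],down(95)); c=cam('wrist','p2.png'); P=cloud(c)
q=P[(P[...,2]>.10)&(P[...,2]<.13)&(abs(P[...,0]-.54)<.06)&(abs(P[...,1]-.11)<.06)]
print(np.median(q[:,2]),cv2.minAreaRect((q[:,:2]*1000).astype(np.float32)))
```

```text
pick 0.055851619490566204 [0.60397437 0.27759812 0.05226875] 27.375
held 0.05599704449134681
place True [0.53732819 0.10999142 0.05808142]
t 33.0333
0.11077304172430952 ((537.2738037109375, 110.44761657714844), (55.82054138183594, 55.835147857666016), 5.757074356079102)
```

Run:
```python
from h import *
pick([.6172,-.2392],96.9,.034,.034,.046)
place([.5551,-.0671],95.6,.040)
robot.reach([.54,-.05,.38],down(95)); c=cam('wrist','p3.png'); P=cloud(c)
q=P[(P[...,2]>.07)&(P[...,2]<.10)&(abs(P[...,0]-.555)<.06)&(abs(P[...,1]+.067)<.05)]
print(np.median(q[:,2]),cv2.minAreaRect((q[:,:2]*1000).astype(np.float32)))
robot.reach([.35,-.25,.38],down(95)); s=cam('scene'); 
cv2.imwrite('pics/final.png',np.vstack([cv2.resize(c['img'][:360],(534,300)),cv2.resize(s['img'][180:360],(534,300))]))
print(robot.observe()['t'])
```

```text
pick 0.039948886421593166 [ 0.61714571 -0.23920205  0.03399277] 36.8083
held 0.040054148864988294
place True [ 0.55473102 -0.06704379  0.03981578]
t 42.9667
0.08068481031318456 ((554.9658203125, -66.65615844726562), (38.98881530761719, 73.28594207763672), 6.230172157287598)
44.7583
```

View pics/final.png

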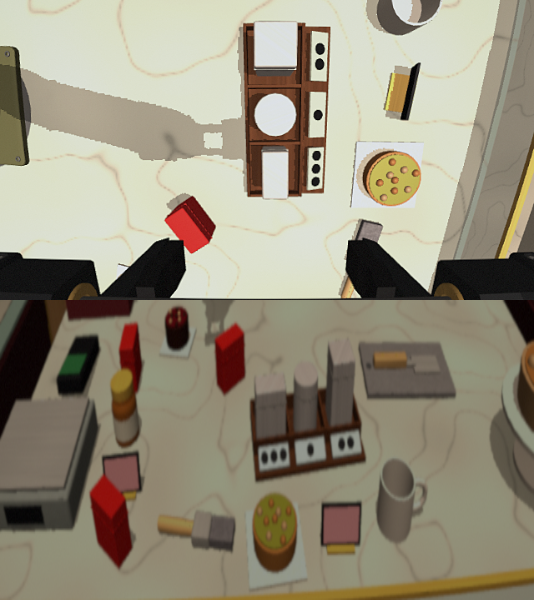

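The final picture shows all three tins upright in their pockets: round beside one dot (275,115), square beside two (275,47) and oblong beside three (275,173). The server lies flat on the board at (405,360), and the bystanders haven't moved.

```bash
python3 -c "
from workcell import robot
print(robot.close_job())"
```

```text
the job is handed in; nothing more can be done
None
```

I handed the job in at about 45 s of the 70 s allowed: the server lies flat on the board, and the round, square and oblong tins stand upright in pockets 1, 2 and 3, placed in that order.

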